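# Flip the face-down temperature logger in its sample tray and start it

### The arm

A 6-joint arm with a two-finger parallel gripper is mounted at the origin on a cart in front of the work surface, level with it; the furniture and walls round the work are solid. World frame = base frame: x ahead of the robot, y to its left, z up, the work surface at z = 0. Lengths are in mm, angles in rad, forces in N, time in s.
With the tool pointing down it reaches from about 275 to 750 mm from the base axis. Payload 10.2 kg.
Tool frame: the origin (TCP) lies at the very end of the fingers, on their centre line; the grasp point (between the pads) lies 19 mm behind it; z points along the fingers, y is the line along which they close (so a half turn about z gives the same grasp; the last joint's range is limited). The gripper opens to 85 mm and grips with 20 to 120 N. Pads are 22 mm wide; open, the fingers measure 114 mm over their backs; the gripper's body (76 mm by 85 mm) begins 54 mm behind the grasp point. The pads swing forward as they close: fully open they stand 13 mm farther back than shut.
Start: joints at [0.952, 0.313, 1.498, -0, 1.331, -0.223], TCP at [202.425, 484.412, 231.294] pointing down, gripper open.
Joint ranges: [-2.94, 2.94], [-0.97, 2.17], [0.19, 2.56], [-1.23, 4.37], [0.02, 3.11], [-2.88, 2.88]. Speed limits (rad/s): [2.39, 2.39, 3.01, 3.14, 3.14, 3.14].

### API

Orientations are given as a unit quaternion [w, x, y, z].
In Python, from rig import ctrl gives the robot as it stands.
- The arm moves only by the shell command python3 -m inch 'ROWS' [OPENING] [FORCE]. ROWS is text: rows parted by semicolons, each of 6 numbers parted by spaces: the shift along the tool's x, y, z in mm, then the turn, a rotation vector about the tool's x, y, z in units of 6 degrees (1.0 is 6 degrees). A call has exactly 10 rows; each row shifts and turns the commanded pose from where the row before left it, along the tool's axes as they then stand; what a row does not reach is not made up. A row lasts 1/12 s, in which the tool goes at most 41.7 mm and 7.16 degrees, less where a joint would pass 70% of its speed; a pose out of reach is approached as far as the arm can. A call with a gripper value outside its range is refused whole. OPENING is the opening, from 0 (shut) to 1 (fully open), set as the call begins (- or left out, the last holds). The fingers move at their own pace and stop on an object; FORCE is the grip in N (left out, the last holds). Time passes only in rows, so rows that do not move let the fingers close, or fill a call up. It gives the time, the measured TCP pose, the force, the opening and the grip force at its end, in the units of the state.
- ctrl.sense(): the state, without advancing time (a new reading comes with each control period).
- ctrl.capture(name): name is "scene" or "top" or "wrist"; returns a dict with "image" (480x640x3 uint8, red, green, blue), "intrinsics" (3x3 intrinsics, pixels), "rvec" (rotation vector, rad) and "tvec" (3), from world to camera coordinates, as OpenCV has them. Camera axes: x right, y down, z forward; pixel columns grow to the right and rows downward; lengths in mm; the calibration is good to about 2 mm. A picture is of the moment at which its call begins. There is no depth.
- ctrl.finish_job(): hands the job in; it is judged then, once.
The state is a dict: "time_s": time; "joints": joint angles; "dq": joint speeds; "tau": joint torques, N m; "eef_pos": TCP position; "ee_rot": TCP orientation; "force": force on the tool from outside, world axes, zero at the start; "wrist_torque": the same for the moment, N m; "grip_width": opening from 0.0 (shut) to 1.0 (fully open); "grip_force": force on a finger pad.
Only numpy, scipy, OpenCV 4.12 (cv2) and the standard library are available. Lean on these libraries where they do the work, as an engineer would, in place of code of your own. Each camera call takes 0.05 s, during which the arm holds its last target. There are 200 camera calls.

### The job

The orange-edged temperature logger lies face down in the metal sample tray. Without picking it up, push it against one of the tray's sloping walls until it tips up and leans on the wall, then tip it back over so that it lies flat on the tray floor with its display up. Then press its round blue start key fully down, keep it down for about two seconds so that recording starts, and let go; leave the vials in the tray and the things around it standing where they are.

Things in the scene. Friction and masses are not known exactly. Their poses are not given: they have to be found in the camera images.
- logger: temperature logger, 110 g: white case in an orange rubber boot, 70 mm wide (x), 100 mm long (y), 13 mm thick (z); origin at its centre, 6.5 mm above the floor when it lies flat. Its z axis leaves the plain BACK: up at the start (face down), down at the end (display up). It starts with y within 0.3 rad of the tray's y axis. It slides easily on metal but grips on the rubber liner
- key_top (a point): centre of the outer surface of the round blue start key, 18 mm across, on the logger's face, 24 mm from its centre towards -y, midway across x; 2.5 mm proud of the case. The boot's side rails (7 mm wide, along the length, 56 mm apart) stand 3 mm proud of both faces, so the key is clear of the floor when face down. Between the rails the case is 7 mm thick, its ends 10 mm
- start_key (a joint): travel of the start key into the case in m: 0 released, 0.0024 fully down; spring, about 1 N to start and 4 N at full travel
- corner0 (a point): corner of the logger at its +x +y end, at half its thickness (33 mm in x and 48 mm in y from its centre)
- corner1 (a point): corner of the logger at its +x -y end, at half its thickness (33 mm in x and 48 mm in y from its centre)
- corner2 (a point): corner of the logger at its -x -y end, at half its thickness (33 mm in x and 48 mm in y from its centre)
- corner3 (a point): corner of the logger at its -x +y end, at half its thickness (33 mm in x and 48 mm in y from its centre)
- tray: fixed open metal tray; origin under its centre on the bench, x across, y along. Floor 170 mm (x) by 270 mm (y), 5 mm above the origin, with a grippy dark rubber liner up to 6 mm from its edge, where a fillet about 10 mm wide and high begins. All four walls are smooth and slope outward at 62 degrees from the floor edge to the rim, 53 mm above the origin, 26 mm outside the floor edge; the rolled rim adds 7 mm
- vial_blue: glass vial with blue cap, 23 mm across, 47 mm tall, standing in the tray in one of the two corners on its +x side; origin at the centre of its underside
- vial_grey: glass vial with grey cap, 23 mm across, 47 mm tall, standing in the tray in one of the two corners on its +x side; origin at the centre of its underside
- stopper: dark red rubber stopper, 29 mm across, 24 mm high, on the bench to the right of the tray; origin under its centre
- tape_roll: roll of cream tape lying flat, 70 mm across, 18 mm high, on the bench to the left beyond the tray; origin under its centre
- beaker_100: small glass beaker, 55 mm across, 68 mm tall, on the bench at the left; origin under its centre
- indicator_1: small amber bottle with a black cap, 37 mm across, 84 mm tall, on the bench at the left; origin under its centre

How it is judged (in metres and radians):
On the way, in this order (a step that is already met when the one before it is completed fails the run):
1. the logger is tipped up by more than 45 degrees, leaning at one of the tray's walls (angle between logger's own z axis and vertical between 0.785 and 1.75 rad and (x of logger in the frame of tray above 0.06 m or x of logger in the frame of tray below -0.06 m or y of logger in the frame of tray above 0.105 m or y of logger in the frame of tray below -0.105 m)), for 0.1 s.
2. the logger lies flat in the tray, display up (angle between logger's own z axis and vertical above 2.98 rad and height (world z) of logger below 0.02 m and x of logger in the frame of tray between -0.06 and 0.06 m and y of logger in the frame of tray between -0.1 and 0.1 m), for 0.3 s.
3. the start key is held fully down for at least 1.5 s (all of step 2 and value of joint start_key above 0.0016 m), for 1.5 s.
At the end, for the whole second after the job is handed in: the logger lies flat (within 9 degrees) and at rest on the tray floor with its display up, its centre at most 60 mm (x) and 100 mm (y) from the tray's centre; the start key is up again; vials have moved less than 12 mm, the other things less than 15 mm (all of step 2 and value of joint start_key below 0.0006 m and linear speed of logger below 0.02 m/s and distance of each of vial_blue, vial_grey from where it was at the start of the episode below 0.012 m and distance of each of stopper, tape_roll, beaker_100, indicator_1 from where it was at the start of the episode below 0.015 m); the robot touches nothing.
It fails at once if the logger is lifted: all four corners more than 30 mm above the tray floor at once (height (world z) of each of corner0, corner1, corner2, corner3 above 0.035 m).
It fails at once if a vial in the tray is pushed away (over 12 mm) or knocked over (distance of any of vial_blue, vial_grey from where it was at the start of the episode above 0.012 m or angle between any of vial_blue, vial_grey's own z axis and vertical above 0.5 rad).
It fails at once if one of the other things on the bench is pushed away (over 15 mm) (distance of any of stopper, tape_roll, beaker_100, indicator_1 from where it was at the start of the episode above 0.015 m).
It also fails if it takes over 64 s, if anything falls off the work surface, if the arm or the gripper's body presses on something with over 40 N, if the wrist force passes 120 N, or if a joint passes its speed limit or range.

## Working session

There is one attempt and no reset: what is moved stays moved. The work goes in short steps, Python scripts to look and compute and a shell command to move; the robot and the scene stay as the last step left them, time stands still between calls to the robot, and variables do not carry over. Pictures are saved under pics/ and viewed, at most 10 in all, crops included, and the job is handed in when it is done.

```bash
ls; mkdir -p pics; python3 - <<'E'
from rig import ctrl
import cv2,pickle
for n in ("top","scene"):
    c=ctrl.capture(n); cv2.imwrite(f"pics/{n}0.png",c["image"][:,:,::-1]); pickle.dump(c,open(f"pics/{n}0.pkl","wb"))
    print(n,c["intrinsics"].tolist(),c["rvec"],c["tvec"])
print(ctrl.sense())
E
```

```text
pics
top [[590.7480530676643, 0.0, 317.98162453407537], [0.0, 590.7480530676643, 252.9196701616946], [0.0, 0.0, 1.0]] [ 2.12396918 -2.09970431  0.21768767] [  42.94338487  536.93718142 1534.49717765]
scene [[602.6175854467973, 0.0, 321.6810172376634], [0.0, 602.6175854467973, 236.20105714803572], [0.0, 0.0, 1.0]] [ 1.80950115 -1.03672515  0.66759833] [-247.64919348  238.52667046 1033.96155595]
{'time_s': 0.1, 'joints': array([ 9.51629191e-01,  3.13439037e-01,  1.49838349e+00, -3.41747259e-05,
        1.33103583e+00, -2.23421371e-01]), 'dq': array([ 9.15085472e-04, -1.52810765e-03, -1.59014281e-03,  3.64156284e-04,
       -1.14377733e-05, -1.28964233e-03]), 'tau': array([ 3.69245143e-03, -4.12896609e+01, -2.60138154e+01, -1.10321917e-04,
        3.05201727e-03, -7.22774587e-06]), 'eef_pos': array([202.26773763, 484.20308696, 230.7608697 ]), 'ee_rot': array([-2.43654017e-04,  1.96580138e-01,  9.80487557e-01, -5.84300685e-04]), 'force': array([-0.69331645,  0.16087532,  0.44128407]), 'wrist_torque': array([0.00344395, 0.01629141, 0.04720627]), 'grip_force': 0.0, 'grip_width': 1.0043541942803365}
```

View pics/top0.png

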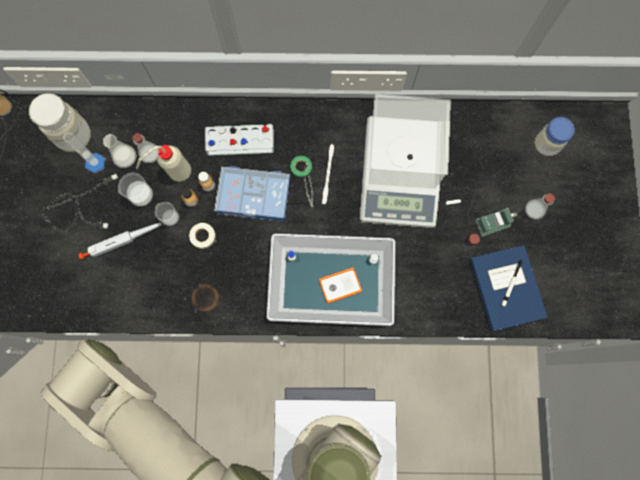

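View pics/scene0.png

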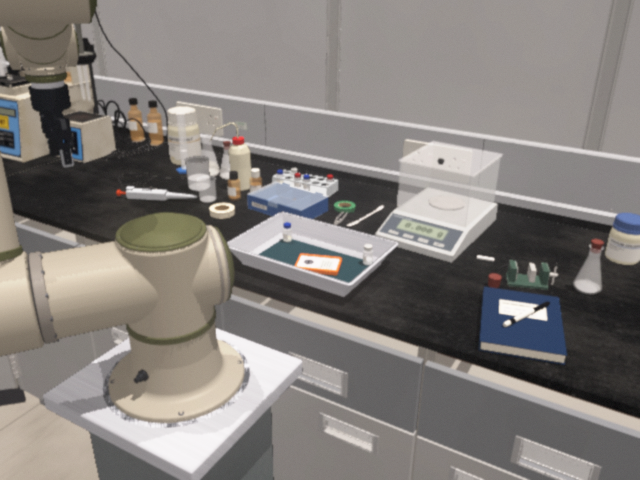

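The tray is right of centre in the top view. Its long axis runs left–right (world y), the logger is near (340,285), and the vials are in the two far corners at (292,257) and (374,259). I'll crop and enlarge next.

```bash
cat > h.py <<'E'
import cv2,pickle,numpy as np
from rig import ctrl
def snap(n,name,box=None,s=5):
    c=ctrl.capture(n); pickle.dump(c,open(f"pics/{name}.pkl","wb")); crop(name,box,s,c)
def crop(name,box,s,c=None,out=None):
    c=c or pickle.load(open(f"pics/{name}.pkl","rb")); im=c["image"][:,:,::-1]
    if box: x0,y0,x1,y1=box; im=cv2.resize(im[y0:y1,x0:x1],None,fx=s,fy=s,interpolation=cv2.INTER_CUBIC)
    cv2.imwrite(f"pics/{out or name}.png",im)
def px2w(name,uv,z):
    c=pickle.load(open(f"pics/{name}.pkl","rb")); R=cv2.Rodrigues(np.array(c["rvec"]))[0]; t=np.array(c["tvec"]).ravel()
    d=R.T@np.linalg.inv(c["intrinsics"])@np.array([*uv,1.]); o=-R.T@t
    return o+d*(z-o[2])/d[2]
def w2px(name,P):
    c=pickle.load(open(f"pics/{name}.pkl","rb"))
    return cv2.projectPoints(np.array(P,float).reshape(-1,3),np.array(c["rvec"]),np.array(c["tvec"]),np.array(c["intrinsics"]),None)[0].reshape(-1,2)
def st():
    s=ctrl.sense(); print(round(s["time_s"],2),s["eef_pos"].round(1),s["ee_rot"].round(3),s["force"].round(1),round(s["grip_width"],2))
E
python3 -c "
from h import *
crop('top0',(260,228,404,332),5.5,out='top0c')"
```

```text
(no output)
```

View pics/top0c.png

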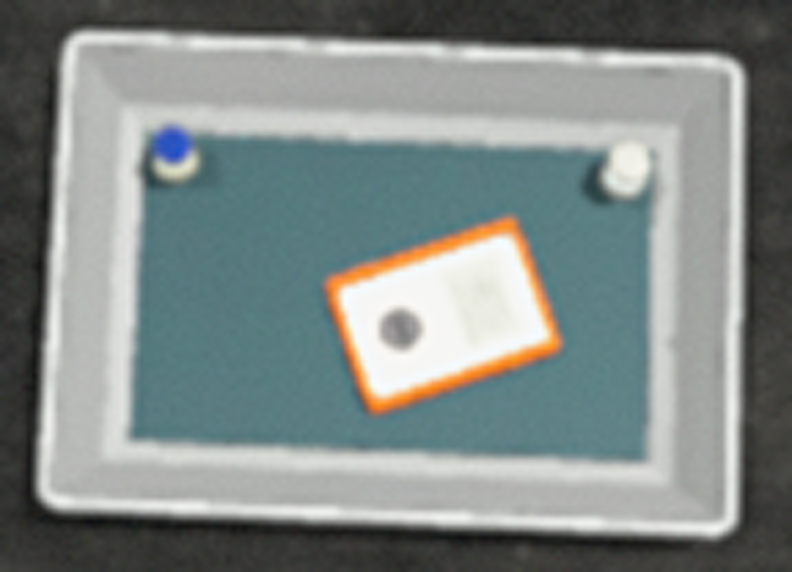

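The crop shows the liner corners at (146,130), (655,150), (645,462) and (130,438). The logger corners are at (328,280), (516,216), (563,347) and (376,415), and the vials are at (176,165) and (625,175).

```bash
python3 - <<'E'
from h import *
f=lambda p:(p[0]/5.5+260-.4,p[1]/5.5+228-.4)
def m(ps,z): return np.array([px2w('top0',f(p),z) for p in ps])
L=m([(146,130),(655,150),(645,462),(130,438)],5);G=m([(328,280),(516,216),(563,347),(376,415)],18)
R=m([(65,32),(746,57),(740,533),(40,510)],58)
print(L.round(1),L.mean(0));print(R.round(1),R.mean(0))
yaw=lambda a,b:np.degrees(np.arctan2(*(b-a)[[1,0]]))
print('tray',[yaw(L[1],L[0]),yaw(L[2],L[3]),yaw(R[1],R[0]),yaw(R[2],R[3])],'log',[yaw(G[1],G[0]),yaw(G[2],G[3])])
print(G.round(1),G.mean(0)); print(m([(178,172),(622,186)],5).round(1))
for a,b in((0,1),(1,2)): print(np.linalg.norm(L[a]-L[b]),np.linalg.norm(R[a]-R[b]),np.linalg.norm(G[a]-G[b]))
E
```

```text
[[ 550.8  137.8    5. ]
 [ 543.4 -119.4    5. ]
 [ 385.6 -113.     5. ]
 [ 394.6  142.2    5. ]] [468.62974278  11.91558462   5.        ]
[[ 588.4  175.7   58. ]
 [ 579.6 -159.2   58. ]
 [ 346.5 -152.7   58. ]
 [ 353.6  181.2   58. ]] [467.03046573  11.25838224  58.        ]
tray [np.float64(88.35791767812846), np.float64(87.9851017247643), np.float64(88.49527338938759), np.float64(88.78161929473822)] log [np.float64(109.67448657660321), np.float64(110.68969599726141)]
[[472.9  45.   18. ]
 [506.3 -48.5  18. ]
 [440.7 -71.6  18. ]
 [405.9  20.6  18. ]] [456.45648423 -13.64422757  18.        ]
[[ 529.3  121.2    5. ]
 [ 524.7 -102.6    5. ]]
257.37877633877804 335.02941115144745 99.20432025994474
157.92614430416626 233.20758008376802 69.59934667384779
```

```bash
python3 -m inch '0 0 0 0 0 -0.88;0 0 0 0 0 -0.88;0 0 0 0 0 -0.88;0 0 0 0 0 -0.88;-21 -30 0 0 0 0;-21 -30 0 0 0 0;-21 -30 0 0 0 0;-21 -30 0 0 0 0;-21 -30 0 0 0 0;-21 -30 0 0 0 0' 0.7
python3 -m inch '-21 -30 0 0 0 0;-21 -30 0 0 0 0;-21 -30 0 0 0 0;-21 -30 0 0 0 0;-21 -30 0 0 0 0;-21 -30 0 0 0 0;-21 -30 0 0 0 0;-21 -30 0 0 0 0;-21 -30 0 0 0 0;-21 -30 0 0 0 0'
```

```text
time_s: 0.93
eef_pos: [323.9, 299.5, 231.1]
ee_rot: [-0.0, 0.013, 1.0, -0.0]
force: [0.6, 1.1, 0.2]
grip_width: 0.7
grip_force: 0.0
time_s: 1.77
eef_pos: [525.8, -6.3, 231.0]
ee_rot: [-0.0, 0.014, 1.0, 0.0]
force: [0.9, 0.6, 0.4]
grip_width: 0.699
grip_force: 0.0
```

```bash
python3 -m inch '-2 -4 20 0 0 0;-2 -4 20 0 0 0;0 0 20 0 0 0;0 0 20 0 0 0;0 0 20 0 0 0;0 0 20 0 0 0;0 0 20 0 0 0;0 0 20 0 0 0;0 0 20 0 0 0;0 0 20 0 0 0'
python3 -m inch '0 0 8 0 0 0;0 0 5 0 0 0;0 0 3 0 0 0;0 0 2 0 0 0;0 0 1 0 0 0;0 0 1 0 0 0;0 0 1 0 0 0;0 0 1 0 0 0;0 0 0 0 0 0;0 0 0 0 0 0'
python3 -c "
from h import *
snap('top','t1',(260,228,404,332),5.5)"
```

```text
time_s: 2.6
eef_pos: [528.7, -12.6, 30.1]
ee_rot: [-0.0, 0.014, 1.0, 0.0]
force: [0.3, 0.1, 0.2]
grip_width: 0.699
grip_force: 0.0
time_s: 3.43
eef_pos: [529.1, -12.7, 9.4]
ee_rot: [0.0, 0.014, 1.0, -0.0]
force: [0.3, -0.2, 0.1]
grip_width: 0.703
grip_force: 0.0
```

View pics/t1.png

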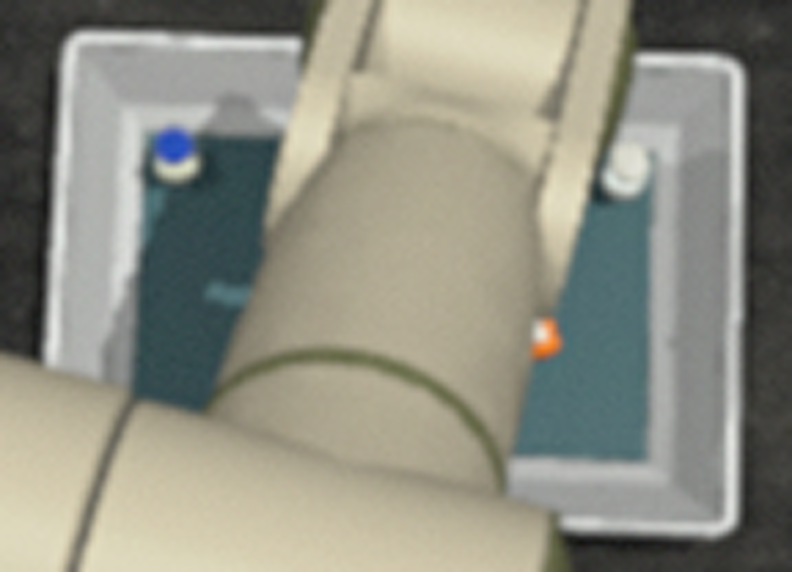

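```bash
python3 -m inch '0 0 1 0 0 0;0 0 1 0 0 0;0 0 1 0 0 0;8 0 0 0 0 0;8 0 0 0 0 0;8 0 0 0 0 0;8 0 0 0 0 0;8 0 0 0 0 0;8 0 0 0 0 0;8 0 0 0 0 0'
python3 -c "
from h import *
snap('scene','s1',(225,195,405,305),4.4)"
```

```text
time_s: 4.32
eef_pos: [472.2, -11.1, 6.4]
ee_rot: [0.0, 0.014, 1.0, -0.0]
force: [0.2, -0.3, -0.6]
grip_width: 0.701
grip_force: 0.2
```

View pics/s1.png

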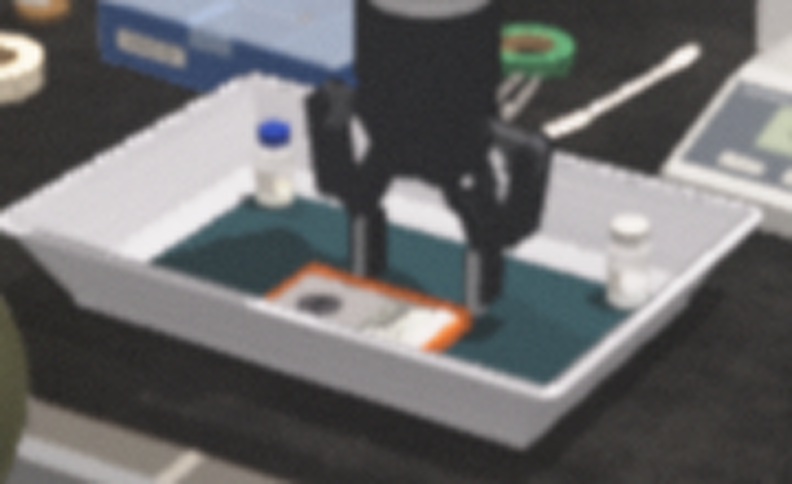

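The right finger is at the logger's right corner (472,315) and the edge is nearly square. I'll back off, shift +y to centre the fingers on the edge, and push on.

```bash
python3 -m inch '-8 0 0 0 0 0;0 8 0 0 0 0;0 8 0 0 0 0;5 0 0 0 0 0;5 0 0 0 0 0;5 0 0 0 0 0;5 0 0 0 0 0;5 0 0 0 0 0;5 0 0 0 0 0;5 0 0 0 0 0'
python3 -m inch '4 0 0 0 0 0;4 0 0 0 0 0;4 0 0 0 0 0;4 0 0 0 0 0;0 0 0 0 0 0;0 0 0 0 0 0;0 0 0 0 0 0;0 0 0 0 0 0;0 0 0 0 0 0;0 0 0 0 0 0'
python3 -c "
from h import *
snap('scene','s2',(225,195,405,305),4.4)"
```

```text
time_s: 5.2
eef_pos: [446.0, 5.5, 6.4]
ee_rot: [0.0, 0.014, 1.0, -0.0]
force: [1.8, 0.7, -1.1]
grip_width: 0.702
grip_force: 0.6
time_s: 6.03
eef_pos: [430.6, 6.0, 6.3]
ee_rot: [-0.0, 0.014, 1.0, -0.0]
force: [-0.3, -0.0, 0.5]
grip_width: 0.704
grip_force: 0.0
```

View pics/s2.png

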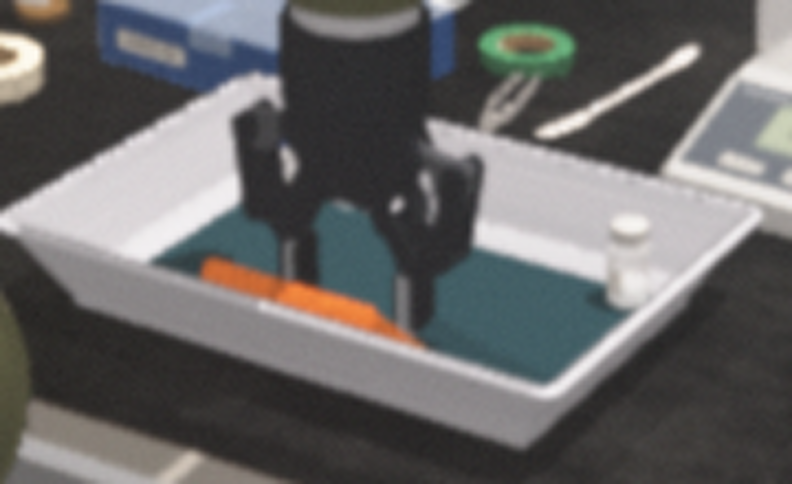

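The logger's leading edge has started climbing: the orange side runs (205,265)–(415,345). The fingers are still right of its centre, so I'll recentre and keep pushing.

```bash
python3 -m inch '-5 0 0 0 0 0;0 8 0 0 0 0;0 8 0 0 0 0;4 0 0 0 0 0;4 0 0 0 0 0;4 0 0 0 0 0;4 0 0 0 0 0;3 0 0 0 0 0;0 0 0 0 0 0;0 0 0 0 0 0'
python3 -c "
from h import *
snap('scene','s3',(225,195,405,305),4.4)"
```

```text
time_s: 6.92
eef_pos: [416.7, 22.3, 6.3]
ee_rot: [-0.0, 0.014, 1.0, 0.0]
force: [0.6, 0.4, 0.5]
grip_width: 0.699
grip_force: 0.0
```

View pics/s3.png

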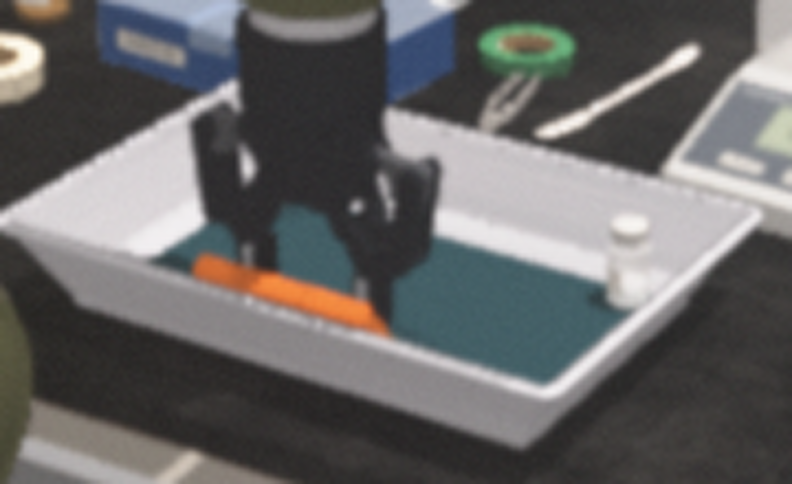

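The logger is rising evenly, its top edge running (195,265)–(385,325), and the fingers are centred. I'll push on.

```bash
python3 -m inch '3 0 0 0 0 0;3 0 0 0 0 0;3 0 0 0 0 0;2 0 0 0 0 0;2 0 0 0 0 0;2 0 0 0 0 0;0 0 0 0 0 0;0 0 0 0 0 0;0 0 0 0 0 0;0 0 0 0 0 0'
python3 -c "
from h import *
snap('scene','s4',(225,195,405,305),4.4)"
```

```text
time_s: 7.8
eef_pos: [405.9, 21.9, 7.9]
ee_rot: [0.005, 0.014, 1.0, -0.001]
force: [12.0, 0.6, 6.1]
grip_width: 0.702
grip_force: 6.8
```

View pics/s4.png

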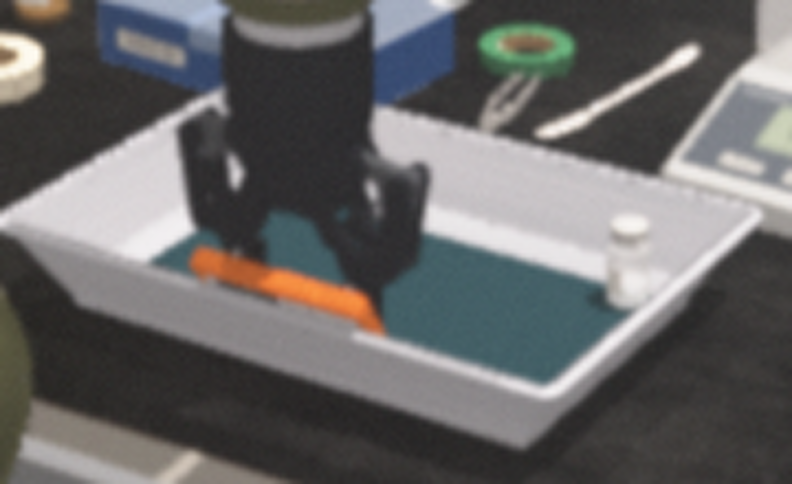

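```bash
python3 - <<'E'
from h import *
a=np.radians(-1.6);Rz=np.array([[np.cos(a),-np.sin(a),0],[np.sin(a),np.cos(a),0],[0,0,1]]);o=np.array([467.5,11.5,0])
def pr(P): return ((w2px('s4',[Rz@np.array(p)+o for p in P])-[225,195])*4.4).round(0).tolist()
print('rim',pr([(-111,-161,60),(-111,0,60),(-111,161,60)]))
for th in (45,55,62,68):
    t=np.radians(th); d=np.array([-np.cos(t),0,np.sin(t)]); n=np.array([np.sin(t),0,np.cos(t)]) # d up along board, n back normal
    b=np.array([-75,0,6.])  # back-bottom edge
    f=b-13*n
    print(th,[pr([q+[0,y,0] for y in(-38,62)]) for q in (b+70*d,f+70*d)],(f+70*d).round(0))
E
```

```text
rim [[546.0, 371.0], [258.0, 282.0], [1.0, 203.0]]
45 [[[307.0, 322.0], [140.0, 269.0]], [[297.0, 347.0], [129.0, 293.0]]] [-134.    0.   46.]
55 [[[318.0, 300.0], [151.0, 248.0]], [[306.0, 322.0], [138.0, 270.0]]] [-126.    0.   56.]
62 [[[327.0, 285.0], [159.0, 234.0]], [[313.0, 306.0], [146.0, 254.0]]] [-119.    0.   62.]
68 [[[334.0, 274.0], [167.0, 224.0]], [[320.0, 293.0], [153.0, 242.0]]] [-113.    0.   66.]
```

It matches a 62° lean flush on the wall. Next I retract the fingers slowly and check it stays up.

```bash
python3 -m inch '-2 0 0 0 0 0;-2 0 0 0 0 0;-2 0 0 0 0 0;-2 0 0 0 0 0;-3 0 0 0 0 0;-4 0 0 0 0 0;-6 0 0 0 0 0;-8 0 0 0 0 0;0 0 0 0 0 0;0 0 0 0 0 0'
python3 -c "
from h import *
snap('scene','s5',(225,195,405,305),4.4)"
```

```text
time_s: 8.68
eef_pos: [431.2, 22.0, 6.2]
ee_rot: [-0.0, 0.014, 1.0, 0.0]
force: [-1.3, -0.8, 0.1]
grip_width: 0.699
grip_force: 0.0
```

View pics/s5.png

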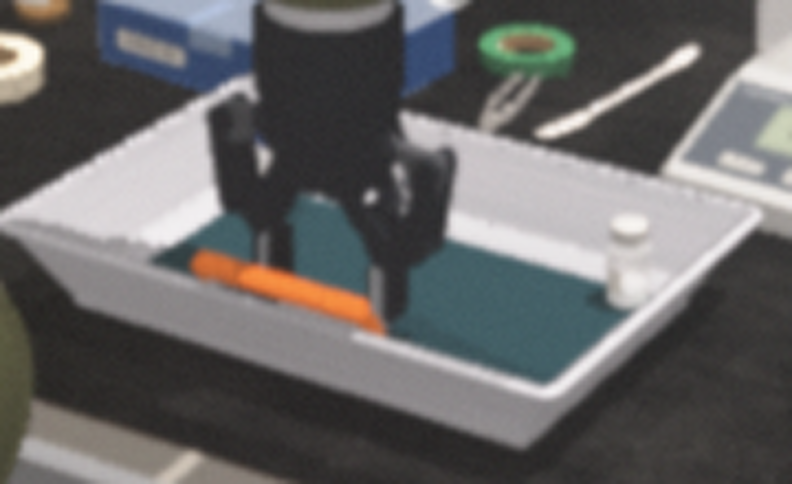

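It still leans at about 60° with the fingers clear; the top edge runs (195,265)–(385,325). I'll go over it to the outside of the near rim and lower to rim height.

```bash
python3 -m inch '0 0 -12 0 0 0;0 0 -14 0 0 0;0 0 -14 0 0 0;0 0 -14 0 0 0;0 0 -14 0 0 0;0 0 -14 0 0 0;0 0 -14 0 0 0;0 0 -14 0 0 0;12 -9 0 0 0 0;12 -9 0 0 0 0' 0.5
python3 -m inch '12 -2 0 0 0 0;12 0 0 0 0 0;12 0 0 0 0 0;12 0 0 0 0 0;12 0 0 0 0 0;12 0 0 0 0 0;12 0 0 0 0 0;5 0 0 0 0 0;0 0 0 0 0 0;0 0 0 0 0 0'
python3 - <<'E'
from h import *
o=np.array([467.5,11.5,0])
for n in('s4','s5'):
    im=pickle.load(open(f'pics/{n}.pkl','rb'))['image'].astype(int); m=(im[...,0]>150)&(im[...,0]-im[...,2]>110)&(im[...,1]<150)
    m[:235]=0; m[:,:255]=0; m[:,330:]=0
    v,u=np.nonzero(m); print(n,u.min(),u.max(),[(c,v[u==c].min(),v[u==c].max()) for c in range(268,314,5) if (u==c).any()])
E
```

```text
time_s: 9.57
eef_pos: [406.3, 4.6, 116.8]
ee_rot: [0.001, 0.013, 1.0, -0.0]
force: [0.4, -0.1, -0.8]
grip_width: 0.496
grip_force: 0.0
time_s: 10.4
eef_pos: [317.8, 5.0, 116.5]
ee_rot: [0.0, 0.014, 1.0, -0.0]
force: [0.8, -0.0, 1.2]
grip_width: 0.499
grip_force: 0.0
s4 269 310 [(273, np.int64(252), np.int64(256)), (278, np.int64(254), np.int64(258)), (283, np.int64(256), np.int64(259)), (288, np.int64(257), np.int64(261)), (293, np.int64(258), np.int64(262)), (298, np.int64(260), np.int64(264)), (303, np.int64(261), np.int64(266)), (308, np.int64(263), np.int64(268))]
s5 269 310 [(273, np.int64(253), np.int64(257)), (278, np.int64(255), np.int64(258)), (283, np.int64(255), np.int64(260)), (288, np.int64(257), np.int64(262)), (293, np.int64(259), np.int64(263)), (298, np.int64(260), np.int64(265)), (303, np.int64(262), np.int64(266)), (308, np.int64(264), np.int64(268))]
```

```bash
python3 -m inch '0 0 12 0 0 0;0 0 12 0 0 0;0 0 12 0 0 0;0 0 10 0 0 0;0 0 10 0 0 0;3 0 2 0 0 0;3 0 0 0 0 0;3 0 0 0 0 0;0 0 0 0 0 0;0 0 0 0 0 0'
python3 -m inch '-1 0 0 0 0 0;-1 0 0 0 0 0;-1 0 0 0 0 0;0 0 0 0 0 0;0 0 0 0 0 0;0 0 0 0 0 0;0 0 0 0 0 0;0 0 0 0 0 0;0 0 0 0 0 0;0 0 0 0 0 0'
```

```text
time_s: 11.23
eef_pos: [308.7, 5.2, 58.8]
ee_rot: [0.001, 0.014, 1.0, -0.0]
force: [0.4, 0.2, -0.1]
grip_width: 0.502
grip_force: 0.0
time_s: 12.07
eef_pos: [311.4, 5.3, 58.3]
ee_rot: [-0.0, 0.014, 1.0, -0.0]
force: [-1.1, -1.1, 0.5]
grip_width: 0.5
grip_force: 0.0
```

```bash
python3 -m inch '-3 0 0 0 0 0;-3 0 0 0 0 0;-3 0 0 0 0 0;-3 0 0 0 0 0;-3 0 0 0 0 0;-2 0 0 0 0 0;-2 0 0 0 0 0;-2 0 0 0 0 0;0 0 0 0 0 0;0 0 0 0 0 0'
python3 -m inch '-2 0 0 0 0 0;-2 0 0 0 0 0;-1 0 0 0 0 0;0 0 0 0 0 0;0 0 0 0 0 0;0 0 0 0 0 0;0 0 0 0 0 0;0 0 0 0 0 0;0 0 0 0 0 0;0 0 0 0 0 0'
```

```text
time_s: 12.9
eef_pos: [332.4, 4.7, 58.2]
ee_rot: [-0.0, 0.014, 1.0, 0.0]
force: [-0.5, 0.1, 0.0]
grip_width: 0.501
grip_force: 0.0
time_s: 13.73
eef_pos: [337.4, 4.6, 58.3]
ee_rot: [0.0, 0.014, 1.0, -0.0]
force: [0.1, -0.1, -0.4]
grip_width: 0.5
grip_force: 0.0
```

```bash
python3 -m inch '-1 0 0 0 0 0;-1 0 0 0 0 0;-1 0 0 0 0 0;-1 0 0 0 0 0;0 0 0 0 0 0;0 0 0 0 0 0;0 0 0 0 0 0;0 0 0 0 0 0;0 0 0 0 0 0;0 0 0 0 0 0'
python3 -m inch '-1 0 0 0 0 0;-1 0 0 0 0 0;-1 0 0 0 0 0;-1 0 0 0 0 0;0 0 0 0 0 0;0 0 0 0 0 0;0 0 0 0 0 0;0 0 0 0 0 0;0 0 0 0 0 0;0 0 0 0 0 0'
```

```text
time_s: 14.57
eef_pos: [340.4, 4.6, 58.4]
ee_rot: [-0.001, 0.013, 1.0, 0.0]
force: [-9.6, -0.3, 14.2]
grip_width: 0.502
grip_force: 8.1
time_s: 15.4
eef_pos: [343.1, 4.6, 59.0]
ee_rot: [-0.003, 0.013, 1.0, 0.0]
force: [-23.0, -2.4, 37.3]
grip_width: 0.501
grip_force: 21.6
```

```bash
python3 -m inch '0 0 -1 0 0 0;0 0 -1 0 0 0;0 0 0 0 0 0;0 0 0 0 0 0;0 0 0 0 0 0;0 0 0 0 0 0;0 0 0 0 0 0;0 0 0 0 0 0;0 0 0 0 0 0;0 0 0 0 0 0'
```

```text
time_s: 16.23
eef_pos: [344.5, 4.5, 60.7]
ee_rot: [-0.001, 0.013, 1.0, 0.0]
force: [-10.6, -1.2, 20.1]
grip_width: 0.503
grip_force: 10.5
```

```bash
python3 -m inch '0 0 -0.8 0 0 0;-1 0 0 0 0 0;-1 0 0 0 0 0;0 0 0 0 0 0;0 0 0 0 0 0;0 0 0 0 0 0;0 0 0 0 0 0;0 0 0 0 0 0;0 0 0 0 0 0;0 0 0 0 0 0'
python3 -m inch '-1 0 0 0 0 0;-1 0 0 0 0 0;-1 0 0 0 0 0;0 0 0 0 0 0;0 0 0 0 0 0;0 0 0 0 0 0;0 0 0 0 0 0;0 0 0 0 0 0;0 0 0 0 0 0;0 0 0 0 0 0'
```

```text
time_s: 17.07
eef_pos: [346.6, 4.4, 61.7]
ee_rot: [-0.001, 0.013, 1.0, 0.0]
force: [-12.0, 0.0, 22.0]
grip_width: 0.5
grip_force: 12.0
time_s: 17.9
eef_pos: [349.5, 4.3, 62.3]
ee_rot: [-0.001, 0.013, 1.0, -0.0]
force: [-18.4, -0.3, 39.9]
grip_width: 0.5
grip_force: 20.8
```

```bash
python3 - <<'E'
from h import *
snap('scene','s6',(225,195,405,305),4.4)
for n in('s5','s6'):
    im=pickle.load(open(f'pics/{n}.pkl','rb'))['image'].astype(int); m=(im[...,0]>130)&(im[...,0]-im[...,2]>80)&(im[...,1]<170)
    m[:235]=0; m[:,:255]=0; m[:,330:]=0; m[290:]=0
    v,u=np.nonzero(m); print(n,u.min(),u.max(),[(c,int(v[u==c].min()),int(v[u==c].max())) for c in range(266,316,4) if (u==c).any()])
E
```

```text
s5 269 311 [(270, 252, 257), (274, 253, 258), (278, 254, 259), (282, 255, 260), (286, 256, 262), (290, 257, 263), (294, 259, 264), (298, 260, 265), (302, 261, 266), (306, 262, 268), (310, 267, 270)]
s6 281 314 [(282, 251, 256), (286, 252, 257), (290, 253, 258), (302, 257, 262), (306, 258, 263), (310, 259, 269), (314, 270, 271)]
```

The board has turned inward by about 9°, so the push is working. Continuing.

```bash
python3 -m inch '-1 0 -0.5 0 0 0;-1 0 0 0 0 0;-1 0 0 0 0 0;-1 0 0 0 0 0;0 0 0 0 0 0;0 0 0 0 0 0;0 0 0 0 0 0;0 0 0 0 0 0;0 0 0 0 0 0;0 0 0 0 0 0'
python3 - <<'E'
from h import *
snap('scene','s7',(225,195,405,305),4.4)
for n in('s6','s7'):
    im=pickle.load(open(f'pics/{n}.pkl','rb'))['image'].astype(int); m=(im[...,0]>130)&(im[...,0]-im[...,2]>80)&(im[...,1]<170)
    m[:235]=0; m[:,:255]=0; m[:,330:]=0; m[290:]=0
    v,u=np.nonzero(m); print(n,u.min(),u.max(),[(c,int(v[u==c].min()),int(v[u==c].max())) for c in range(266,316,4) if (u==c).any()])
E
```

```text
time_s: 18.78
eef_pos: [354.4, 4.1, 61.5]
ee_rot: [-0.0, 0.014, 1.0, 0.0]
force: [0.3, 0.8, -0.1]
grip_width: 0.498
grip_force: 0.0
s6 281 314 [(282, 251, 256), (286, 252, 257), (290, 253, 258), (302, 257, 262), (306, 258, 263), (310, 259, 269), (314, 270, 271)]
s7 283 315 [(286, 250, 254), (290, 250, 256), (306, 255, 260), (310, 256, 263), (314, 265, 271)]
```

```bash
python3 -m inch '-2 0 0 0 0 0;-2 0 0 0 0 0;-2 0 0 0 0 0;-2 0 0 0 0 0;-2 0 0 0 0 0;-2 0 0 0 0 0;-2 0 0 0 0 0;-2 0 0 0 0 0;0 0 0 0 0 0;0 0 0 0 0 0'
python3 -m inch '-2 0 0 0 0 0;-2 0 0 0 0 0;-2 0 0 0 0 0;-2 0 0 0 0 0;-2 0 0 0 0 0;-2 0 0 0 0 0;-2 0 0 0 0 0;-2 0 0 0 0 0;0 0 0 0 0 0;0 0 0 0 0 0'
python3 - <<'E'
from h import *
snap('scene','s8',(225,195,405,305),4.4)
for n in('s8',):
    im=pickle.load(open(f'pics/{n}.pkl','rb'))['image'].astype(int); m=(im[...,0]>130)&(im[...,0]-im[...,2]>80)&(im[...,1]<170)
    m[:225]=0; m[:,:255]=0; m[:,345:]=0; m[290:]=0
    v,u=np.nonzero(m); print(n,u.min(),u.max(),[(c,int(v[u==c].min()),int(v[u==c].max())) for c in range(266,336,4) if (u==c).any()])
E
```

```text
time_s: 19.67
eef_pos: [370.4, 3.7, 61.6]
ee_rot: [-0.0, 0.014, 1.0, 0.0]
force: [-0.0, -0.0, -0.2]
grip_width: 0.497
grip_force: 0.0
time_s: 20.5
eef_pos: [386.4, 3.2, 61.5]
ee_rot: [-0.0, 0.014, 1.0, 0.0]
force: [-0.7, -1.0, 0.4]
grip_width: 0.498
grip_force: 0.0
s8 280 321 [(294, 244, 247), (298, 244, 248), (314, 249, 253), (318, 250, 272)]
```

```bash
python3 -m inch '-3 0 0 0 0 0;-3 0 0 0 0 0;-3 0 0 0 0 0;-3 0 0 0 0 0;-3 0 0 0 0 0;-3 0 0 0 0 0;-3 0 0 0 0 0;0 0 0 0 0 0;0 0 0 0 0 0;0 0 0 0 0 0'
python3 - <<'E'
from h import *
snap('scene','s9',(225,195,405,305),4.4)
for n in('s9',):
    im=pickle.load(open(f'pics/{n}.pkl','rb'))['image'].astype(int); m=(im[...,0]>130)&(im[...,0]-im[...,2]>80)&(im[...,1]<170)
    m[:225]=0; m[:,:255]=0; m[:,345:]=0; m[290:]=0
    v,u=np.nonzero(m); print(n,u.min(),u.max(),[(c,int(v[u==c].min()),int(v[u==c].max())) for c in range(266,336,4) if (u==c).any()])
E
```

```text
time_s: 21.38
eef_pos: [407.3, 2.7, 61.6]
ee_rot: [-0.0, 0.014, 1.0, 0.0]
force: [0.6, -0.3, 0.1]
grip_width: 0.498
grip_force: 0.0
s9 288 334 [(290, 259, 259), (294, 256, 256), (298, 253, 254), (302, 253, 254), (306, 254, 255), (310, 256, 256), (314, 257, 258), (318, 258, 259), (322, 259, 274), (326, 260, 273), (330, 262, 270), (334, 263, 267)]
```

```bash
python3 -m inch '0 0 -18 0 0 0;0 0 -18 0 0 0;0 0 -18 0 0 0;0 0 -18 0 0 0;0 0 -18 0 0 0;0 35 0 0 0 0;0 35 0 0 0 0;0 35 0 0 0 0;0 35 0 0 0 0;0 35 0 0 0 0' 0
python3 -m inch '0 25 0 0 0 0;0 25 0 0 0 0;0 25 0 0 0 0;0 25 0 0 0 0;0 25 0 0 0 0;0 0 0 0 0 0;0 0 0 0 0 0;0 0 0 0 0 0;0 0 0 0 0 0;0 0 0 0 0 0'
python3 -c "
from h import *
snap('top','t2',(260,228,404,332),5.5)"
```

```text
time_s: 22.27
eef_pos: [411.7, 179.3, 151.7]
ee_rot: [0.0, 0.014, 1.0, -0.0]
force: [0.7, -0.7, -0.4]
grip_width: -0.003
grip_force: 0.0
time_s: 23.1
eef_pos: [415.7, 301.8, 151.7]
ee_rot: [-0.0, 0.014, 1.0, -0.0]
force: [-0.1, 0.2, 0.2]
grip_width: -0.001
grip_force: 0.0
```

View pics/t2.png

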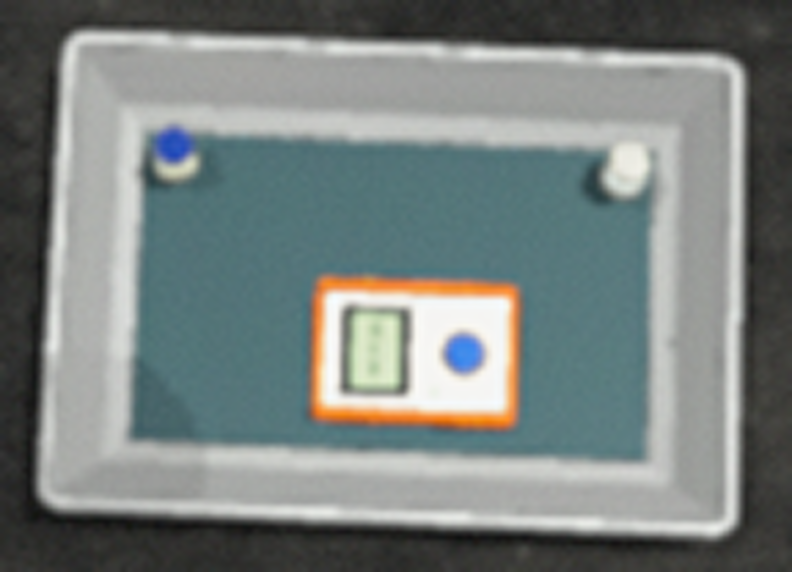

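The logger lies flat with its display up, and the blue key is at crop pixel (464,354).

```bash
python3 - <<'E'
from h import *
f=lambda p:(p[0]/5.5+260-.4,p[1]/5.5+228-.4)
k=px2w('top0',f((464,354)),17.5); g=np.mean([px2w('top0',f(p),18) for p in((317,278),(521,288),(516,428),(312,420))],0)
a=np.radians(-1.6);R=np.array([[np.cos(a),-np.sin(a)],[np.sin(a),np.cos(a)]])
print(k,g,R.T@(g[:2]-[467.5,11.5])); s=ctrl.sense(); d=k-s['eef_pos']
# tool axes from quaternion
from scipy.spatial.transform import Rotation as Q
q=s['ee_rot']; print(Q.from_quat([q[1],q[2],q[3],q[0]]).as_matrix().T@d)
E
```

```text
[436.72213255 -22.71281623  17.5       ] [436.78876572   0.80366822  18.        ] [-30.40060132 -11.54966943]
[ -30.16509815 -323.85210638  134.22263666]
```

```bash
python3 -m inch '-3 -32.4 0 0 0 0;-3 -32.4 0 0 0 0;-3 -32.4 0 0 0 0;-3 -32.4 0 0 0 0;-3 -32.4 0 0 0 0;-3 -32.4 0 0 0 0;-3 -32.4 0 0 0 0;-3 -32.4 0 0 0 0;-3 -32.4 0 0 0 0;-3 -32.4 0 0 0 0'
python3 -m inch '0 0 20 0 0 0;0 0 20 0 0 0;0 0 20 0 0 0;0 0 20 0 0 0;0 0 20 0 0 0;0 0 15 0 0 0;0 0 10 0 0 0;0 0 5 0 0 0;0 0 1 0 0 0;0 0 0 0 0 0'
python3 -m inch '0 0 0.5 0 0 0;0 0 0.5 0 0 0;0 0 0.5 0 0 0;0 0 0.5 0 0 0;0 0 0.5 0 0 0;0 0 0.5 0 0 0;0 0 0 0 0 0;0 0 0 0 0 0;0 0 0 0 0 0;0 0 0 0 0 0'
```

```text
time_s: 23.98
eef_pos: [436.4, -24.1, 151.9]
ee_rot: [0.0, 0.014, 1.0, -0.0]
force: [0.7, 0.1, 0.1]
grip_width: -0.002
grip_force: 0.0
time_s: 24.82
eef_pos: [436.8, -22.4, 20.9]
ee_rot: [0.0, 0.014, 1.0, -0.0]
force: [0.1, -1.0, 0.6]
grip_width: 0.001
grip_force: 0.0
time_s: 25.65
eef_pos: [436.7, -22.1, 17.6]
ee_rot: [-0.0, 0.014, 1.0, 0.0]
force: [-0.5, -0.2, -0.4]
grip_width: 0.002
grip_force: 0.0
```

```bash
python3 -m inch '0 0 0.5 0 0 0;0 0 0.5 0 0 0;0 0 0.5 0 0 0;0 0 0.5 0 0 0;0 0 0 0 0 0;0 0 0 0 0 0;0 0 0 0 0 0;0 0 0 0 0 0;0 0 0 0 0 0;0 0 0 0 0 0'
```

```text
time_s: 26.48
eef_pos: [436.7, -22.1, 15.6]
ee_rot: [0.0, 0.014, 1.0, 0.0]
force: [0.2, 0.4, 3.2]
grip_width: 0.001
grip_force: 1.6
```

Key contact gives 3.2 N. I'll press to the stop at about 10 N.

```bash
python3 -m inch '0 0 0.5 0 0 0;0 0 0.5 0 0 0;0 0 0.5 0 0 0;0 0 0 0 0 0;0 0 0 0 0 0;0 0 0 0 0 0;0 0 0 0 0 0;0 0 0 0 0 0;0 0 0 0 0 0;0 0 0 0 0 0'
```

```text
time_s: 27.32
eef_pos: [436.8, -22.1, 15.0]
ee_rot: [0.0, 0.013, 1.0, -0.0]
force: [-6.2, 1.1, 19.9]
grip_width: 0.001
grip_force: 10.0
```

```bash
Z='' ; python3 -m inch '0 0 -0.4 0 0 0;0 0 0 0 0 0;0 0 0 0 0 0;0 0 0 0 0 0;0 0 0 0 0 0;0 0 0 0 0 0;0 0 0 0 0 0;0 0 0 0 0 0;0 0 0 0 0 0;0 0 0 0 0 0'
python3 -m inch '0 0 0 0 0 0;0 0 0 0 0 0;0 0 0 0 0 0;0 0 0 0 0 0;0 0 0 0 0 0;0 0 0 0 0 0;0 0 0 0 0 0;0 0 0 0 0 0;0 0 0 0 0 0;0 0 0 0 0 0'
python3 -m inch '0 0 -1 0 0 0;0 0 -1 0 0 0;0 0 -2 0 0 0;0 0 -4 0 0 0;0 0 -10 0 0 0;0 0 -20 0 0 0;0 0 -20 0 0 0;0 0 -20 0 0 0;0 0 -20 0 0 0;0 0 -20 0 0 0'
python3 -m inch '0 35 0 0 0 0;0 35 0 0 0 0;0 35 0 0 0 0;0 35 0 0 0 0;0 35 0 0 0 0;0 35 0 0 0 0;0 35 0 0 0 0;0 35 0 0 0 0;0 0 0 0 0 0;0 0 0 0 0 0'
python3 - <<'E'
from h import *
snap('top','t3')
a,b=[pickle.load(open(f'pics/{n}.pkl','rb'))['image'].astype(int)[228:332,260:404] for n in('t2','t3')]
v,u=np.nonzero(abs(a-b).max(2)>60); print(len(u),list(zip(u+260,v+228))[:12])
for im in(a,b):
    v,u=np.nonzero((im[...,2]-im[...,0]>90)); k=(v>40); print(u[k].mean()+260,v[k].mean()+228)
    v,u=np.nonzero((im[...,0]-im[...,2]>110)); print(u.mean()+260,v.mean()+228)
E
```

```text
time_s: 28.15
eef_pos: [436.8, -22.2, 15.0]
ee_rot: [0.0, 0.014, 1.0, -0.0]
force: [-3.6, 1.4, 13.4]
grip_width: 0.004
grip_force: 6.7
time_s: 28.98
eef_pos: [436.8, -22.1, 15.0]
ee_rot: [0.0, 0.014, 1.0, -0.0]
force: [-3.2, 1.1, 12.3]
grip_width: 0.001
grip_force: 6.7
time_s: 29.82
eef_pos: [436.5, -22.1, 133.6]
ee_rot: [-0.0, 0.014, 1.0, 0.0]
force: [0.6, 0.5, 0.5]
grip_width: -0.002
grip_force: 0.0
time_s: 30.65
eef_pos: [443.9, 258.8, 132.2]
ee_rot: [-0.0, 0.012, 1.0, -0.0]
force: [-0.3, -0.0, -0.3]
grip_width: -0.002
grip_force: 0.0
0 []
343.82142857142856 291.60714285714283
335.3794642857143 292.24107142857144
343.82142857142856 291.60714285714283
335.33482142857144 292.1830357142857
```

```bash
python3 -c "
from rig import ctrl
print(ctrl.finish_job())"
```

```text
the job is handed in; nothing more can be done
None
```

I tipped the logger up against the near wall and turned it over, so it now lies flat with its display up. I held its start key down for about 2 s and released it, vials undisturbed, then handed the job in at about 31 s; no verdict came back.

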